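Tap an off-centre drum cheese to the middle of its display pedestal

ROBOT

A 6-joint arm with a two-finger parallel gripper is mounted at the origin on a cart in front of the work surface, level with it; the furniture and walls round the work are solid. World frame = base frame: x ahead of the robot, y to its left, z up, the work surface at z = 0. Lengths are in m, angles in degrees, forces in N, time in s.
With the tool pointing down it reaches from about 0.3 to 0.75 m from the base axis. Payload 8.5 kg.
Tool frame: the origin (TCP) lies on the centre line of the jaws, within the pads' length; the fingertips stand 19 mm ahead of it and the grasp point (between the pads) is the TCP; z points along the fingers, x is the direction in which the jaws open and shut, and the axes are right-handed (so a half turn about z gives the same grasp; the last joint's range is limited). The gripper opens to 85 mm and grips with 20 to 120 N. Pads are 22 mm wide; open, the fingers measure 114 mm over their backs; the gripper's body (76 mm by 85 mm) begins 54 mm behind the grasp point. The pads swing forward as they close: fully open they stand 13 mm farther back than shut.
Start: joints at [57.279, 21.807, 74.336, -0, 83.858, -12.336], TCP at [0.192, 0.516, 0.25] pointing down, gripper open.
Joint ranges: [-178.18, 178.18], [-50.72, 133.34], [12.68, 142.11], [-81.47, 261.47], [9.98, 163.14], [-165.26, 165.26]. Speed limits (degrees/s): [136.94, 136.94, 180, 180, 180, 180].

INTERFACE

Orientations are given as a 3x3 rotation matrix whose columns are the frame's x, y, z axes.
In Python, from rig import env, cams, order gives the robot as it stands.
- The arm moves only by the tool step_arm, never from a script. Its argument "steps" is a list of rows, each an object with "xyz": the shift along the tool's x, y, z normalised to -1 to 1, where 1 is 0.04 m, a list of three; "turn": the turn, a rotation vector about the tool's x, y, z normalised to -1 to 1, where 1 is 0.08 rad, a list of three; "gripper": the gripper command: -1 is shut, 1 is fully open, values between are in proportion. A call has 1 to 20 rows; each row shifts and turns the commanded pose from where the row before left it, along the tool's axes as they then stand; what a row does not reach is not made up. A row lasts 1/12 s, in which the tool goes at most 41.7 mm and 7.16 degrees, less where a joint would pass 70% of its speed; a pose out of reach is approached as far as the arm can. A call with a number of a shift or a turn outside -1 to 1 is refused whole. A call with a gripper value outside its range is refused whole. The fingers move at their own pace and stop on an object; "squeeze" is the grip in N (left out, the last holds). Time passes only in rows, so rows that do not move let the fingers close. It gives the time, the measured TCP pose, the force and the opening at its end, in the units of the state.
- env.observe(): the state, without advancing time (a new reading comes with each control period).
- cams.get_image(name): name is "side" or "top" or "wrist"; returns (picture, depth): 420x560x3 uint8, red, green, blue; 420x560 float32, m along the optical axis (not along the pixel's ray), 0 where there is no reading.
- cams.camera_info(name): a dict with "fx", "fy", "cx", "cy" (pixels), "extrinsics" (4x4, takes a point from camera to world coordinates). Camera axes: x right, y down, z forward; pixel columns grow to the right and rows downward; lengths in m; the calibration is good to about 2 mm. A picture is of the moment at which its call begins: read the wrist's pose just before it. camera_info takes no time and is no camera call; for the wrist camera it gives the pose at the moment of the call.
- order.close_job(): hands the job in, once; it reports no verdict.
The state is a dict: "time_s": time; "q": joint angles; "qvel": joint speeds; "joint_efforts": joint torques, N m; "position": TCP position; "tool_rot": TCP orientation; "ft_force": force on the tool from outside, world axes, zero at the start; "wrist_torque": the same for the moment, N m; "grip_width": finger opening in m.
Only numpy, scipy, OpenCV 4.12 (cv2) and the standard library are available. Lean on these libraries where they do the work, as an engineer would, in place of code of your own. Each camera call takes 0.05 s, during which the arm holds its last target. There are 200 camera calls.

TASK

The tall drum cheese stands off-centre on the small round top of its display pedestal, overhanging one side. Nudge it with light taps of the fingertips until it stands upright in the middle of the pedestal top, then draw back. Do not lift it, tip it, press hard or knock it off, and leave the pedestal and the other things where they stand.

Things in the scene. Friction and masses are not known exactly. Their poses are not given: they have to be found in the camera images.
- cheese: the whitish, wrinkled drum-shaped goat cheese on the pedestal: an upright, slightly irregular cylinder about 62 mm across and 72 mm tall, about 0.2 kg, firm, with rounded rims. Origin: centre of its underside; z points up through the drum; its yaw is arbitrary. It slides on the wood if pushed low (in the lower third, within about 25 mm of the wood); pushed high it wobbles and may tip. A sideways push of about 2 to 5 N moves it; more than 10 N is too hard.
- pedestal: the small display pedestal that the cheese stands on: a round steel foot 92 mm across, a slim stem 18 mm across and a flat round wooden top 66 mm across and 13 mm thick without a rim, whose upper face is 75 mm above the work surface; 0.9 kg, loose but heavier than the cheese. Origin: centre of the underside of the foot, z up.
- pedestal_top (a point): centre of the upper face of the pedestal's wooden top, 75 mm above the work surface; the cheese has to be centred over this point
- jar: bystander: a jar of honey with a lid, 71 mm across, 110 mm tall, standing on the work surface; origin at the centre of its underside
- spare_drum: bystander: a second drum cheese, 64 mm across, 72 mm tall, standing directly on the work surface; origin at the centre of its underside
- price_stand: bystander: a price stand, round foot 42 mm across with a thin stem and an upright card 75 mm wide, 106 mm tall in all; origin at the centre of its underside, the card spans its y axis
Not all that is in view belongs to the job. Leave any blue look-alike of the pedestal alone.

How it is judged:
By the outcome, as a careful person would: the job done as asked, in the order asked, and still so for the second after the job is handed in, with the robot touching nothing.
It also fails if it takes over 64 s, if anything falls off the work surface, if the arm or the gripper's body presses on something with over 40 N, if the wrist force passes 120 N, or if a joint passes its speed limit or range.

## Working session

There is one attempt and no reset: what is moved stays moved. The work goes in short steps, Python scripts to look and compute and a tool call to move; the robot and the scene stay as the last step left them, time stands still between calls to the robot, and variables do not carry over. Pictures are saved under pics/ and viewed, about 8 in all and at most 12, crops included, and the job is handed in when it is done.

Besides the shell and the picture viewer there is one more tool, called after "Request:" as a command line: name --argument value ..., lists and objects as JSON in quotes. step_arm: Moves the arm, as the interface text tells. Scaled input: -1 to 1 covers 0.04 m each way for a shift and 0.08 rad each way for a turn. Its arguments: {"type":"object","properties":{"steps":{"type":"array"},"squeeze":{"type":"number"}},"required":["steps"]}

```bash
ls; mkdir -p pics; cat > h.py <<'E'
import numpy as np, cv2
from rig import env, cams, order
def grab(n,fn=None):
    i=cams.camera_info(n); p,d=cams.get_image(n)
    if fn: cv2.imwrite('pics/'+fn,p[:,:,::-1])
    return p,d,i
def cloud(d,i):
    v,u=np.mgrid[:d.shape[0],:d.shape[1]]
    P=np.stack([(u-i['cx'])/i['fx']*d,(v-i['cy'])/i['fy']*d,d],-1)
    E=np.array(i['extrinsics']); W=P@E[:3,:3].T+E[:3,3]; W[d==0]=np.nan
    return W
def circ(xy):
    from scipy.optimize import least_squares
    f=lambda p:np.hypot(xy[:,0]-p[0],xy[:,1]-p[1])-p[2]
    r=least_squares(f,[*xy.mean(0),.033],loss='soft_l1',f_scale=.001); return r.x
E
python3 - <<'E'
from h import *
s=env.observe(); print({k:np.round(v,3) for k,v in s.items()})
ims=[]
for n in ('top','side'):
    p,d,i=grab(n,n+'0.png'); np.savez(n+'0.npz',p=p,d=d,**i); print(n,np.round(i['extrinsics'],3).tolist(),i['fx'])
    ims.append(p)
E
```

```text
pics
{'time_s': np.float64(0.0), 'q': array([ 5.7279e+01,  2.1840e+01,  7.4385e+01,  3.0000e-03,  8.3856e+01,
       -1.2336e+01]), 'qvel': array([ 0.081, -0.061, -0.067,  0.081,  0.024, -0.043]), 'joint_efforts': array([ 1.0000e-03, -4.4844e+01, -2.3129e+01, -0.0000e+00,  4.0000e-03,
        0.0000e+00]), 'position': array([0.191, 0.515, 0.25 ]), 'tool_rot': array([[ 0.348,  0.937, -0.001],
       [ 0.937, -0.348, -0.001],
       [-0.001, -0.   , -1.   ]]), 'ft_force': array([-0.106, -0.206,  0.26 ]), 'wrist_torque': array([-0.017, -0.03 , -0.039]), 'grip_width': np.float64(0.085)}
top [[-0.019, -0.998, 0.066, 0.584], [-1.0, 0.02, 0.013, 0.274], [-0.014, -0.065, -0.998, 1.022], [0.0, 0.0, 0.0, 1.0]] 488.68582626687385
side [[0.999, -0.023, 0.049, 0.611], [-0.051, -0.682, 0.729, -0.504], [0.017, -0.731, -0.683, 0.788], [0.0, 0.0, 0.0, 1.0]] 483.5006859509497
```

View pics/top0.png

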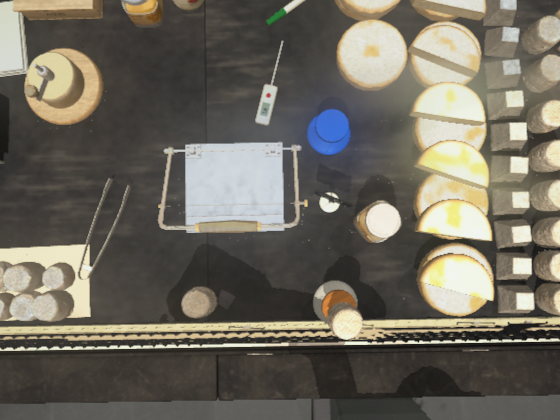

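View pics/side0.png

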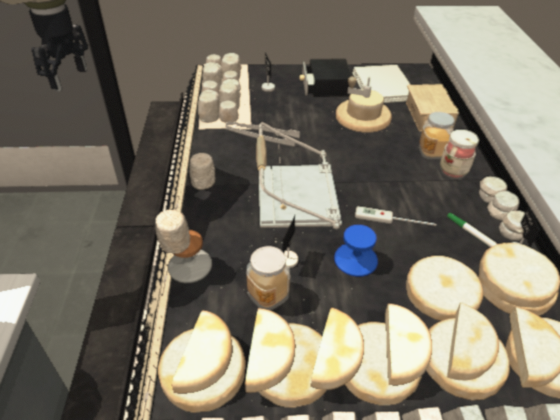

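The top view shows the pedestal at about (337,302), with the cheese at about (346,320), overhanging towards the robot (-x) and a little to -y. The jar is at (378,222), the spare drum at (199,302) and the price stand at (330,202). The side view agrees: cheese at (172,230), wood at (188,243), foot at (190,265). There is a rail along the near edge.

```bash
cat >> h.py <<'E'
def measure(p,d,i,c0=None,R=.12):
    W=cloud(d,i); hsv=cv2.cvtColor(p,cv2.COLOR_RGB2HSV)
    near=np.hypot(W[...,0]-c0[0],W[...,1]-c0[1])<R
    return W,hsv,near
E
python3 - <<'E'
from h import *
for n,px in (('top',(310,345)),('side',(230,172))):
    z=np.load(n+'0.npz'); p,d=z['p'],z['d']; i={k:z[k] for k in('fx','fy','cx','cy','extrinsics')}
    W=cloud(d,i)
    if n=='top':
        for nm,uv in dict(cheese=(347,320),wood=(333,300),foot=(322,292),jar=(378,222),spare=(199,302),stand=(330,202),rail=(345,337),rail2=(345,326),edge=(345,350),railL=(250,326)).items(): print(nm,W[uv[1],uv[0]].round(3),p[uv[1],uv[0]])
        c0=W[320,347][:2]
    near=np.hypot(W[...,0]-c0[0],W[...,1]-c0[1])<.1
    hsv=cv2.cvtColor(p,cv2.COLOR_RGB2HSV)
    for lo,hi in ((.142,.16),(.085,.135),(.07,.08),(-.0,.012)):
        m=near&(W[...,2]>lo)&(W[...,2]<hi)
        if lo==.07: m&=hsv[...,1]>110
        q=W[m]; 
        if len(q)>10: print(n,lo,len(q),'min',q.min(0).round(4),'max',q.max(0).round(4),'circ',circ(q[:,:2]).round(4) if lo==.085 else '')
    # foot/wood circle: boundary contours
    m=near&(W[...,2]>.07)&(W[...,2]<.08)&(hsv[...,1]>110)
    print(n,'wood hull',cv2.minEnclosingCircle(W[m][:,:2].astype(np.float32)))
    # height profile of rail
    if n=='top': print('railprof',[(v,W[v,345].round(3).tolist()) for v in range(318,352,4)])
E
```

```text
cheese [0.448 0.16  0.145] [241 228 190]
wood [0.475 0.176 0.075] [135  86  42]
foot [0.485 0.192 0.012] [213 206 186]
jar [0.622 0.092 0.11 ] [241 237 225]
spare [0.475 0.435 0.068] [168 150 124]
stand [0.668 0.172 0.032] [179 178 161]
rail [0.419 0.164 0.148] [242 240 218]
rail2 [0.438 0.164 0.145] [241 226 185]
edge [ 0.342  0.133 -0.106] [49 44 42]
railL [0.417 0.341 0.   ] [209 197 155]
top 0.142 724 min [0.4143 0.1332 0.142 ] max [0.4671 0.188  0.1511] circ 
top 0.085 235 min [0.4164 0.1322 0.0859] max [0.4721 0.1924 0.1349] circ [0.4413 0.1605 0.0299]
top 0.07 434 min [0.4434 0.1339 0.0702] max [0.4943 0.1978 0.0795] circ 
top -0.0 2562 min [0.4007 0.0599 0.    ] max [0.547  0.2581 0.0119] circ 
top wood hull ((0.46260589361190796, 0.1663261502981186), 0.03248778358101845)
railprof [(318, [0.452, 0.164, 0.149]), (322, [0.444, 0.163, 0.144]), (326, [0.438, 0.164, 0.145]), (330, [0.431, 0.164, 0.149]), (334, [0.424, 0.164, 0.147]), (338, [0.416, 0.164, 0.144]), (342, [0.359, 0.132, -0.111]), (346, [0.346, 0.13, -0.13]), (350, [0.342, 0.133, -0.106])]
side 0.142 445 min [0.416  0.1329 0.142 ] max [0.4685 0.1847 0.1492] circ 
side 0.085 607 min [0.4118 0.1292 0.085 ] max [0.4739 0.1704 0.135 ] circ [0.4437 0.161  0.0291]
side 0.07 269 min [0.4548 0.1326 0.0706] max [0.4958 0.1991 0.078 ] circ 
side -0.0 1925 min [0.4031 0.0607 0.    ] max [0.5476 0.2511 0.012 ] circ 
side wood hull ((0.4659542739391327, 0.16603513062000275), 0.03352992609143257)
```

```bash
cat >> h.py <<'E'
def edge_pts(mask,i,z):
    c=max(cv2.findContours(mask.astype(np.uint8),cv2.RETR_EXTERNAL,cv2.CHAIN_APPROX_NONE)[0],key=len)[:,0].astype(float)
    E=np.array(i['extrinsics']); r=np.stack([(c[:,0]-i['cx'])/i['fx'],(c[:,1]-i['cy'])/i['fy'],np.ones(len(c))],1)@E[:3,:3].T
    return E[:3,3]+r*((z-E[2,3])/r[:,2])[:,None]
def fitfix(xy,R,x0):
    from scipy.optimize import least_squares
    r=least_squares(lambda p:np.hypot(xy[:,0]-p[0],xy[:,1]-p[1])-R,x0,loss='soft_l1',f_scale=.0007); return r.x
def report(n,p,d,i,c0=(.46,.165)):
    W=cloud(d,i); hsv=cv2.cvtColor(p,cv2.COLOR_RGB2HSV)
    near=np.hypot(W[...,0]-c0[0],W[...,1]-c0[1])<.07
    wd=near&(W[...,2]>.07)&(W[...,2]<.08)&(hsv[...,1]>110)
    if wd.sum()>50:
        q=edge_pts(wd,i,.075)[:,:2]; x=np.array(c0)
        for _ in range(5): # keep outer arc only
            k=abs(np.hypot(*(q-x).T)-.033)<(.008 if _<2 else .003); x=fitfix(q[k],.033,x)
        print(n,'wood',x.round(4),k.sum())
    b=near&(W[...,2]>.09)&(W[...,2]<.133)&(hsv[...,1]<130); q=W[b][:,:2]
    if len(q)>20: print(n,'drum wall',fitfix(q,.031,q.mean(0)+.01*(np.array(c0)-q.mean(0))).round(4),circ(q).round(4),len(q))
    t=near&(W[...,2]>.138)&(W[...,2]<.155)
    if t.sum()>50:
        q=edge_pts(t,i,.144)[:,:2]; print(n,'drum top',np.round(cv2.minEnclosingCircle(q.astype(np.float32))[0],4),circ(q).round(4))
E
python3 - <<'E'
from h import *
for n in('top','side'):
    z=np.load(n+'0.npz'); i={k:z[k] for k in('fx','fy','cx','cy','extrinsics')}
    report(n,z['p'],z['d'],i)
E
```

```text
top wood [0.4611 0.1658] 61
top drum wall [0.4404 0.1597] [0.4413 0.1604 0.03  ] 211
top drum top [0.442  0.1607] [0.4416 0.1609 0.0269]
side wood [0.463  0.1651] 48
side drum wall [0.4432 0.1632] [0.4437 0.161  0.0291] 536
side drum top [0.4424 0.1562] [0.4438 0.1572 0.0279]
```

Request:
step_arm --steps '[{"xyz":[0,0,0],"turn":[0,0,-0.625],"gripper":-0.3},{"xyz":[0,0,0],"turn":[0,0,-0.625],"gripper":-0.3},{"xyz":[0,0,0],"turn":[0,0,-0.625],"gripper":-0.3},{"xyz":[0,0,0],"turn":[0,0,-0.625],"gripper":-0.3},{"xyz":[0,0,0],"turn":[0,0,-0.625],"gripper":-0.3},{"xyz":[0,0,0],"turn":[0,0,-0.625],"gripper":-0.3},{"xyz":[0,0,0],"turn":[0,0,-0.625],"gripper":-0.3},{"xyz":[0,0,0],"turn":[0,0,-0.625],"gripper":-0.3},{"xyz":[0,0,0],"turn":[0,0,-0.625],"gripper":-0.3},{"xyz":[0,0,0],"turn":[0,0,-0.625],"gripper":-0.3},{"xyz":[0,0,0],"turn":[0,0,-0.625],"gripper":-0.3},{"xyz":[0,0,0],"turn":[0,0,-0.625],"gripper":-0.3},{"xyz":[0,0,0],"turn":[0,0,0],"gripper":-0.3}]'

```text
time_s: 1.18
position: [0.1915, 0.5154, 0.25]
tool_rot: [[-0.243, 0.97, -0.0], [0.97, 0.243, -0.001], [-0.001, -0.001, -1.0]]
ft_force: [-0.1, -0.0, -0.8]
grip_width: 0.0302
```

Request:
step_arm --steps '[{"xyz":[-0.63,0.12,0],"turn":[0,0,0],"gripper":-0.3},{"xyz":[-0.63,0.12,0],"turn":[0,0,0],"gripper":-0.3},{"xyz":[-0.63,0.12,0],"turn":[0,0,0],"gripper":-0.3},{"xyz":[-0.63,0.12,0],"turn":[0,0,0],"gripper":-0.3},{"xyz":[-0.63,0.12,0],"turn":[0,0,0],"gripper":-0.3},{"xyz":[-0.63,0.12,0],"turn":[0,0,0],"gripper":-0.3},{"xyz":[-0.63,0.12,0],"turn":[0,0,0],"gripper":-0.3},{"xyz":[-0.63,0.12,0],"turn":[0,0,0],"gripper":-0.3},{"xyz":[-0.63,0.12,0],"turn":[0,0,0],"gripper":-0.3},{"xyz":[-0.63,0.12,0],"turn":[0,0,0],"gripper":-0.3},{"xyz":[-0.63,0.12,0],"turn":[0,0,0],"gripper":-0.3},{"xyz":[-0.63,0.12,0],"turn":[0,0,0],"gripper":-0.3},{"xyz":[-0.63,0.12,0],"turn":[0,0,0],"gripper":-0.3},{"xyz":[-0.63,0.12,0],"turn":[0,0,0],"gripper":-0.3},{"xyz":[-0.63,0.12,0],"turn":[0,0,0],"gripper":-0.3},{"xyz":[-0.63,0.12,0],"turn":[0,0,0],"gripper":-0.3},{"xyz":[0,0,0],"turn":[0,0,0],"gripper":-0.3}]'

```text
time_s: 2.6
position: [0.3651, 0.1401, 0.2502]
tool_rot: [[-0.237, 0.972, 0.0], [0.972, 0.237, -0.001], [-0.001, 0.0, -1.0]]
ft_force: [-1.0, -0.1, -0.4]
grip_width: 0.0294
```

Request:
step_arm --steps '[{"xyz":[0,0,0],"turn":[-0.545,0,0],"gripper":-0.3},{"xyz":[0,0,0],"turn":[-0.545,0,0],"gripper":-0.3},{"xyz":[0,0,0],"turn":[-0.545,0,0],"gripper":-0.3},{"xyz":[0,0,0],"turn":[-0.545,0,0],"gripper":-0.3},{"xyz":[0,0,0],"turn":[-0.545,0,0],"gripper":-0.3},{"xyz":[0,0,0],"turn":[-0.545,0,0],"gripper":-0.3},{"xyz":[0,0,0],"turn":[-0.545,0,0],"gripper":-0.3},{"xyz":[0,0,0],"turn":[-0.545,0,0],"gripper":-0.3},{"xyz":[0,0,0],"turn":[-0.545,0,0],"gripper":-0.3},{"xyz":[0,0,0],"turn":[-0.545,0,0],"gripper":-0.3},{"xyz":[0,0,0],"turn":[0,0,0],"gripper":-0.3}]'

```text
time_s: 3.52
position: [0.3623, 0.1432, 0.2498]
tool_rot: [[-0.241, 0.88, 0.41], [0.971, 0.218, 0.103], [0.001, 0.422, -0.906]]
ft_force: [-0.6, -0.7, 0.4]
grip_width: 0.03
```

Request:
step_arm --steps '[{"xyz":[0,-0.158,0.34],"turn":[0,0,0],"gripper":-0.3},{"xyz":[0,-0.158,0.34],"turn":[0,0,0],"gripper":-0.3},{"xyz":[0,-0.158,0.34],"turn":[0,0,0],"gripper":-0.3},{"xyz":[0,-0.158,0.34],"turn":[0,0,0],"gripper":-0.3},{"xyz":[0,-0.158,0.34],"turn":[0,0,0],"gripper":-0.3},{"xyz":[0,-0.158,0.34],"turn":[0,0,0],"gripper":-0.3},{"xyz":[0,-0.158,0.34],"turn":[0,0,0],"gripper":-0.3},{"xyz":[0,-0.158,0.34],"turn":[0,0,0],"gripper":-0.3},{"xyz":[0,0,0],"turn":[0,0,0],"gripper":-0.3}]'

```text
time_s: 4.27
position: [0.3628, 0.1431, 0.1283]
tool_rot: [[-0.241, 0.882, 0.405], [0.97, 0.219, 0.102], [0.002, 0.417, -0.909]]
ft_force: [-0.2, 0.1, 0.2]
grip_width: 0.0299
```

```bash
python3 - <<'E'
from h import *
print(env.observe()['position'])
p,d,i=grab('wrist'); ps,ds,js=grab('side'); np.savez('w1.npz',p=p,d=d,**i)
print(np.round(i['extrinsics'],3).tolist())
W=cloud(ds,js); c=np.array([.362,.143])
m=(np.hypot(W[...,0]-.37,W[...,1]-.143)<.045)&(W[...,2]>.06); q=W[m]; q=q[q[:,2].argsort()]; print('tip lowest',q[:12].round(3).tolist())
crop=cv2.resize(ps[120:320,80:280],(400,420)); 
cv2.imwrite('pics/w1.png',np.hstack([cv2.resize(p,(400,420)) if 0 else p[:, 80:480],crop])[:,:,::-1])
report('wrist',p,d,i)
E
```

```text
[0.36281302 0.14314557 0.12831799]
[[-0.24, 0.73, 0.64, 0.248], [0.971, 0.18, 0.159, 0.115], [0.001, 0.659, -0.752, 0.21], [0.0, 0.0, 0.0, 1.0]]
tip lowest [[0.372, 0.124, 0.111], [0.363, 0.16, 0.111], [0.37, 0.123, 0.112], [0.376, 0.124, 0.113], [0.377, 0.126, 0.114], [0.374, 0.124, 0.114], [0.366, 0.161, 0.114], [0.368, 0.16, 0.114], [0.364, 0.16, 0.115], [0.362, 0.16, 0.115], [0.371, 0.162, 0.115], [0.37, 0.161, 0.116]]
wrist drum wall [0.4434 0.1628] [0.4404 0.1622 0.0283] 6957
```

View pics/w1.png

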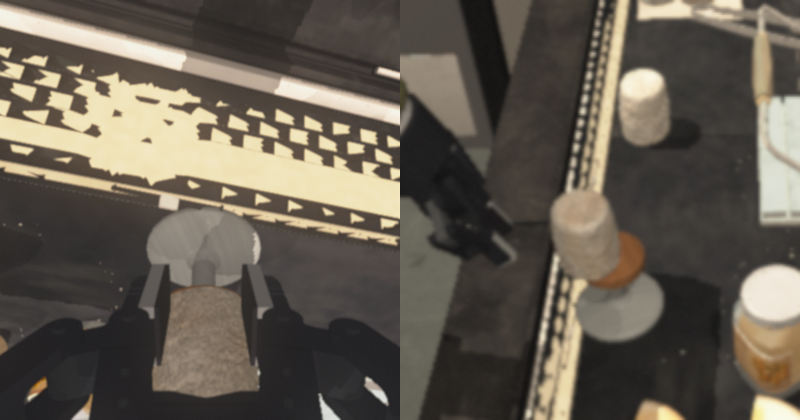

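The wrist view shows the drum centred between the fingertips: drum 152–260, finger gap about 170–243. The side crop shows the tips level with the drum and behind it. I'll go lower and then close in.

Request:
step_arm --steps '[{"xyz":[-0.017,-0.09,0.193],"turn":[0,0,0],"gripper":-0.3},{"xyz":[-0.017,-0.09,0.193],"turn":[0,0,0],"gripper":-0.3},{"xyz":[-0.017,-0.09,0.193],"turn":[0,0,0],"gripper":-0.3},{"xyz":[0,0.057,0.026],"turn":[0,0,0],"gripper":-0.3},{"xyz":[0,0.057,0.026],"turn":[0,0,0],"gripper":-0.3},{"xyz":[0,0.057,0.026],"turn":[0,0,0],"gripper":-0.3},{"xyz":[0,0.057,0.026],"turn":[0,0,0],"gripper":-0.3},{"xyz":[0,0.057,0.026],"turn":[0,0,0],"gripper":-0.3},{"xyz":[0,0.057,0.026],"turn":[0,0,0],"gripper":-0.3},{"xyz":[0,0.057,0.026],"turn":[0,0,0],"gripper":-0.3},{"xyz":[0,0.057,0.026],"turn":[0,0,0],"gripper":-0.3},{"xyz":[0,0.057,0.026],"turn":[0,0,0],"gripper":-0.3},{"xyz":[0,0.057,0.026],"turn":[0,0,0],"gripper":-0.3},{"xyz":[0,0,0],"turn":[0,0,0],"gripper":-0.3},{"xyz":[0,0,0],"turn":[0,0,0],"gripper":-0.3}]'

```text
time_s: 5.62
position: [0.3885, 0.147, 0.1049]
tool_rot: [[-0.242, 0.88, 0.41], [0.97, 0.219, 0.102], [0.0, 0.422, -0.907]]
ft_force: [-0.5, -0.5, -0.2]
grip_width: 0.0298
```

Request:
step_arm --steps '[{"xyz":[0,-0.042,0.09],"turn":[0,0,0],"gripper":-0.3},{"xyz":[0,0.0227,0.0104],"turn":[0,0,0],"gripper":-0.3},{"xyz":[0,0.0227,0.0104],"turn":[0,0,0],"gripper":-0.3},{"xyz":[0,0.0227,0.0104],"turn":[0,0,0],"gripper":-0.3},{"xyz":[0,0.0227,0.0104],"turn":[0,0,0],"gripper":-0.3},{"xyz":[0,0.0227,0.0104],"turn":[0,0,0],"gripper":-0.3},{"xyz":[0,0.0227,0.0104],"turn":[0,0,0],"gripper":-0.3},{"xyz":[0,0.0227,0.0104],"turn":[0,0,0],"gripper":-0.3},{"xyz":[0,0.0227,0.0104],"turn":[0,0,0],"gripper":-0.3},{"xyz":[0,0.0227,0.0104],"turn":[0,0,0],"gripper":-0.3},{"xyz":[0,0,0],"turn":[0,0,0],"gripper":-0.3}]'

```text
time_s: 6.53
position: [0.3974, 0.1492, 0.1011]
tool_rot: [[-0.242, 0.879, 0.41], [0.97, 0.219, 0.102], [-0.0, 0.422, -0.906]]
ft_force: [0.9, -0.4, 0.2]
grip_width: 0.0301
```

```bash
python3 - <<'E'
from h import *
for n in ('top','side'):
    p,d,i=grab(n); report(n,p,d,i)
    if n=='side': cv2.imwrite('pics/s2.png',cv2.resize(p[170:300,100:270],None,fx=3.5,fy=3.5)[:,:,::-1])
s=env.observe();print(s['position'],s['ft_force'])
E
```

```text
top wood [0.4611 0.1658] 58
top drum wall [0.4345 0.1596] [0.4333 0.1557 0.038 ] 392
top drum top [0.4417 0.1605] [0.4417 0.1609 0.027 ]
side wood [0.4633 0.1642] 46
side drum wall [0.4402 0.162 ] [0.4367 0.1706 0.0397] 749
side drum top [0.4424 0.1563] [0.4436 0.1573 0.0278]
[0.39719381 0.14916699 0.10106957] [ 0.32604212 -0.0865859   0.95328246]
```

View pics/s2.png

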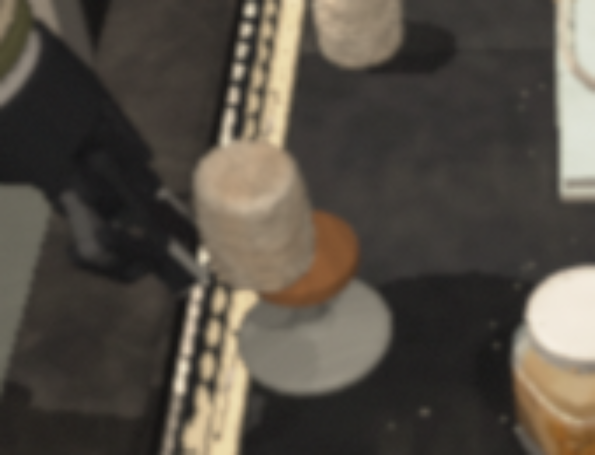

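The tips are just at the lower part of the drum, at about (200,280) in the crop. I'll push gently in small steps.

Request:
step_arm --steps '[{"xyz":[0,0.0227,0.0104],"turn":[0,0,0],"gripper":-0.3},{"xyz":[0,0.0227,0.0104],"turn":[0,0,0],"gripper":-0.3},{"xyz":[0,0.0227,0.0104],"turn":[0,0,0],"gripper":-0.3},{"xyz":[0,0.0227,0.0104],"turn":[0,0,0],"gripper":-0.3},{"xyz":[0,0.0227,0.0104],"turn":[0,0,0],"gripper":-0.3}]'

```text
time_s: 7.05
position: [0.4022, 0.1504, 0.1011]
tool_rot: [[-0.242, 0.88, 0.41], [0.97, 0.219, 0.102], [-0.0, 0.422, -0.906]]
ft_force: [-0.7, 0.4, -0.7]
grip_width: 0.03
```

Request:
step_arm --steps '[{"xyz":[0,0.0227,0.0104],"turn":[0,0,0],"gripper":-0.3},{"xyz":[0,0.0227,0.0104],"turn":[0,0,0],"gripper":-0.3},{"xyz":[0,0.0227,0.0104],"turn":[0,0,0],"gripper":-0.3},{"xyz":[0,0.0227,0.0104],"turn":[0,0,0],"gripper":-0.3}]'

```text
time_s: 7.38
position: [0.4058, 0.1514, 0.1011]
tool_rot: [[-0.242, 0.88, 0.409], [0.97, 0.219, 0.102], [0.0, 0.422, -0.907]]
ft_force: [-2.2, 0.6, 0.4]
grip_width: 0.0299
```

```bash
python3 - <<'E'
from h import *
for n in ('top','side'):
    p,d,i=grab(n); report(n,p,d,i)
s=env.observe();print(s['position'],s['ft_force'])
E
```

```text
top wood [0.4611 0.1657] 56
top drum wall [0.4378 0.1593] [0.4372 0.1564 0.0366] 417
top drum top [0.4449 0.1601] [0.4448 0.1605 0.0269]
side wood [0.4631 0.1646] 45
side drum wall [0.4424 0.1609] [0.4406 0.1683 0.0382] 786
side drum top [0.4474 0.1571] [0.4468 0.1567 0.0277]
[0.40604664 0.15136461 0.10112534] [-1.14350358  0.01222662 -0.10316715]
```

Request:
step_arm --steps '[{"xyz":[0.005,0.0227,0.0104],"turn":[0,0,0],"gripper":-0.3},{"xyz":[0.005,0.0227,0.0104],"turn":[0,0,0],"gripper":-0.3},{"xyz":[0.005,0.0227,0.0104],"turn":[0,0,0],"gripper":-0.3},{"xyz":[0.005,0.0227,0.0104],"turn":[0,0,0],"gripper":-0.3}]'

```text
time_s: 7.82
position: [0.4098, 0.1531, 0.1012]
tool_rot: [[-0.242, 0.88, 0.41], [0.97, 0.219, 0.102], [-0.0, 0.422, -0.906]]
ft_force: [-1.6, -1.3, -0.3]
grip_width: 0.0301
```

Request:
step_arm --steps '[{"xyz":[0.005,0.0227,0.0104],"turn":[0,0,0],"gripper":-0.3},{"xyz":[0.005,0.0227,0.0104],"turn":[0,0,0],"gripper":-0.3},{"xyz":[0.005,0.0227,0.0104],"turn":[0,0,0],"gripper":-0.3},{"xyz":[0.005,0.0227,0.0104],"turn":[0,0,0],"gripper":-0.3}]'

```text
time_s: 8.15
position: [0.4134, 0.1548, 0.1012]
tool_rot: [[-0.242, 0.88, 0.41], [0.97, 0.219, 0.102], [-0.0, 0.422, -0.906]]
ft_force: [-1.1, -0.4, 0.5]
grip_width: 0.0299
```

```bash
python3 - <<'E'
from h import *
for n in ('top','side'):
    p,d,i=grab(n); report(n,p,d,i)
s=env.observe();print(s['position'],s['ft_force'])
E
```

```text
top wood [0.4612 0.1651] 58
top drum wall [0.4441 0.1618] [0.4446 0.159  0.0368] 416
top drum top [0.4522 0.1628] [0.4524 0.1629 0.0269]
side wood [0.4633 0.1646] 49
side drum wall [0.4502 0.1638] [0.4484 0.1706 0.0376] 787
side drum top [0.4536 0.1586] [0.4544 0.1596 0.0277]
[0.41350724 0.15485606 0.1012359 ] [-1.88552868 -0.58994429 -0.44454661]
```

Request:
step_arm --steps '[{"xyz":[0.002,0.0227,0.0104],"turn":[0,0,0],"gripper":-0.3},{"xyz":[0.002,0.0227,0.0104],"turn":[0,0,0],"gripper":-0.3},{"xyz":[0.002,0.0227,0.0104],"turn":[0,0,0],"gripper":-0.3},{"xyz":[0.002,0.0227,0.0104],"turn":[0,0,0],"gripper":-0.3},{"xyz":[0.002,0.0227,0.0104],"turn":[0,0,0],"gripper":-0.3},{"xyz":[0.002,0.0227,0.0104],"turn":[0,0,0],"gripper":-0.3},{"xyz":[0.0,0.0,0.0],"turn":[0,0,0],"gripper":-0.3}]'

```text
time_s: 8.83
position: [0.4192, 0.1568, 0.1012]
tool_rot: [[-0.242, 0.879, 0.41], [0.97, 0.219, 0.102], [-0.0, 0.422, -0.906]]
ft_force: [-2.3, -0.6, -0.4]
grip_width: 0.03
```

Request:
step_arm --steps '[{"xyz":[0,-0.0454,-0.0208],"turn":[0,0,0],"gripper":-0.3},{"xyz":[0,-0.113,-0.052],"turn":[0,0,0],"gripper":-0.3},{"xyz":[0,-0.113,-0.052],"turn":[0,0,0],"gripper":-0.3},{"xyz":[0,-0.17,-0.08],"turn":[0,0,0],"gripper":-0.3},{"xyz":[0,-0.17,-0.08],"turn":[0,0,0],"gripper":-0.3},{"xyz":[0,-0.17,-0.08],"turn":[0,0,0],"gripper":-0.3},{"xyz":[0,-0.17,-0.08],"turn":[0,0,0],"gripper":-0.3},{"xyz":[0,0,0],"turn":[0,0,0],"gripper":-0.3}]'

```text
time_s: 9.5
position: [0.3765, 0.1464, 0.1011]
tool_rot: [[-0.242, 0.88, 0.409], [0.97, 0.219, 0.102], [0.0, 0.421, -0.907]]
ft_force: [0.2, 0.4, -0.1]
grip_width: 0.0301
```

```bash
cat >> h.py <<'E'
def foot(n,p,d,i,c0=(.462,.1655)):
    W=cloud(d,i); r=np.hypot(W[...,0]-c0[0],W[...,1]-c0[1])
    hsv=cv2.cvtColor(p,cv2.COLOR_RGB2HSV)
    m=(r<.055)&(W[...,2]>.0025)&(W[...,2]<.014)&(hsv[...,2]>60)
    q=edge_pts(m,i,.005)[:,:2]; x=np.array(c0)
    for _ in range(5):
        k=abs(np.hypot(*(q-x).T)-.046)<(.008 if _<2 else .003); x=fitfix(q[k],.046,x)
    print(n,'foot',x.round(4),k.sum(),np.nanpercentile(W[m][:,2],[10,90]))
E
python3 - <<'E'
from h import *
for n in ('top','side'):
    z=np.load(n+'0.npz'); i={k:z[k] for k in('fx','fy','cx','cy','extrinsics')}; foot(n+'0',z['p'],z['d'],i)
ims=[]
for n,c in (('top',(340,305)),('side',(180,245))):
    p,d,i=grab(n); report(n,p,d,i); foot(n,p,d,i); np.savez(n+'3.npz',p=p,d=d,**i)
    ims.append(cv2.resize(p[c[1]-55:c[1]+55,c[0]-50:c[0]+50],None,fx=4,fy=4,interpolation=cv2.INTER_CUBIC))
cv2.imwrite('pics/c3.png',np.hstack(ims)[:,:,::-1])
s=env.observe();print(s['position'],s['ft_force'])
E
```

```text
top0 foot [0.4609 0.1659] 100 [0.0052255  0.01190365]
side0 foot [0.4627 0.1668] 93 [0.00520403 0.01271089]
top wood [0.4588 0.1638] 69
top drum wall [0.4568 0.1636] [0.4577 0.1645 0.0299] 195
top drum top [0.4583 0.1649] [0.4581 0.1649 0.027 ]
top foot [0.461  0.1656] 93 [0.00494648 0.01198589]
side wood [0.4633 0.1647] 46
side drum wall [0.4595 0.1671] [0.4599 0.1649 0.0291] 515
side drum top [0.46   0.1607] [0.4597 0.1614 0.0277]
side foot [0.4627 0.1671] 89 [0.00526996 0.0127762 ]
[0.37823059 0.14644812 0.10145188] [-0.13627117  0.07963351  0.9795928 ]
```

View pics/c3.png

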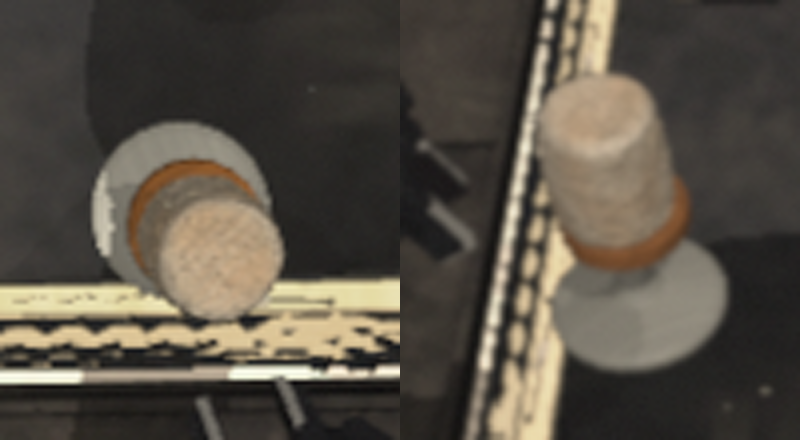

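Now only about 3 mm short, along x: the wood still shows a crescent on the far side in both views. One more tap, then I'll draw back.

Request:
step_arm --steps '[{"xyz":[0,0.17,0.08],"turn":[0,0,0],"gripper":-0.3},{"xyz":[0,0.17,0.08],"turn":[0,0,0],"gripper":-0.3},{"xyz":[0,0.17,0.08],"turn":[0,0,0],"gripper":-0.3},{"xyz":[0,0.17,0.08],"turn":[0,0,0],"gripper":-0.3},{"xyz":[0,0.0454,0.0208],"turn":[0,0,0],"gripper":-0.3},{"xyz":[0,0.0454,0.0208],"turn":[0,0,0],"gripper":-0.3},{"xyz":[0,0.0454,0.0208],"turn":[0,0,0],"gripper":-0.3},{"xyz":[0,0.0454,0.0208],"turn":[0,0,0],"gripper":-0.3},{"xyz":[0,0.0227,0.0104],"turn":[0,0,0],"gripper":-0.3},{"xyz":[0,0.0227,0.0104],"turn":[0,0,0],"gripper":-0.3},{"xyz":[0,0.0227,0.0104],"turn":[0,0,0],"gripper":-0.3},{"xyz":[0.003,0.0227,0.0104],"turn":[0,0,0],"gripper":-0.3},{"xyz":[0.002,0.0227,0.0104],"turn":[0,0,0],"gripper":-0.3},{"xyz":[0.002,0.0227,0.0104],"turn":[0,0,0],"gripper":-0.3},{"xyz":[0,0,0],"turn":[0,0,0],"gripper":-0.3}]'

```text
time_s: 10.85
position: [0.4209, 0.1575, 0.1012]
tool_rot: [[-0.242, 0.88, 0.409], [0.97, 0.219, 0.102], [0.0, 0.422, -0.907]]
ft_force: [-1.1, -0.5, 0.2]
grip_width: 0.0299
```

Request:
step_arm --steps '[{"xyz":[0,0.0227,0.0104],"turn":[0,0,0],"gripper":-0.3},{"xyz":[0,0,0],"turn":[0,0,0],"gripper":-0.3}]'

```text
time_s: 11.02
position: [0.4219, 0.1578, 0.1012]
tool_rot: [[-0.242, 0.88, 0.41], [0.97, 0.219, 0.102], [0.0, 0.422, -0.907]]
ft_force: [-1.2, 1.2, 0.2]
grip_width: 0.0301
```

Request:
step_arm --steps '[{"xyz":[0,-0.0454,-0.0208],"turn":[0,0,0],"gripper":-0.3},{"xyz":[0,-0.113,-0.052],"turn":[0,0,0],"gripper":-0.3},{"xyz":[0,-0.113,-0.052],"turn":[0,0,0],"gripper":-0.3},{"xyz":[0,-0.17,-0.08],"turn":[0,0,0],"gripper":-0.3},{"xyz":[0,-0.17,-0.08],"turn":[0,0,0],"gripper":-0.3},{"xyz":[0,-0.17,-0.08],"turn":[0,0,0],"gripper":-0.3},{"xyz":[0,-0.17,-0.08],"turn":[0,0,0],"gripper":-0.3},{"xyz":[0,0,0],"turn":[0,0,0],"gripper":-0.3}]'

```text
time_s: 11.68
position: [0.3793, 0.1474, 0.1012]
tool_rot: [[-0.242, 0.88, 0.409], [0.97, 0.219, 0.102], [0.0, 0.421, -0.907]]
ft_force: [0.9, -0.0, -0.4]
grip_width: 0.0299
```

```bash
python3 - <<'E'
from h import *
ims=[]
for n,c in (('top',(340,305)),('side',(180,245))):
    p,d,i=grab(n); report(n,p,d,i); foot(n,p,d,i)
    ims.append(cv2.resize(p[c[1]-55:c[1]+55,c[0]-50:c[0]+50],None,fx=4,fy=4,interpolation=cv2.INTER_CUBIC))
p,d,i=grab('wrist'); report('wrist',p,d,i)
cv2.imwrite('pics/c4.png',np.hstack(ims)[:,:,::-1])
s=env.observe();print(s['position'],s['ft_force'])
E
```

```text
top wood [0.4597 0.1644] 87
top drum wall [0.4593 0.1646] [0.4599 0.1651 0.0303] 194
top drum top [0.4604 0.1654] [0.4609 0.1659 0.0271]
top foot [0.4609 0.1657] 95 [0.0052022  0.01213206]
side wood [0.4622 0.1661] 48
side drum wall [0.462 0.168] [0.4623 0.1664 0.0296] 537
side drum top [0.4615 0.1609] [0.4624 0.1622 0.0277]
side foot [0.4632 0.1667] 84 [0.00519638 0.01253897]
wrist wood [0.4565 0.1655] 94
wrist drum wall [0.4621 0.168 ] [0.4613 0.1678 0.0303] 3859
[0.38142565 0.14751307 0.10149771] [ 0.71333433 -0.13543161  0.00525796]
```

View pics/c4.png

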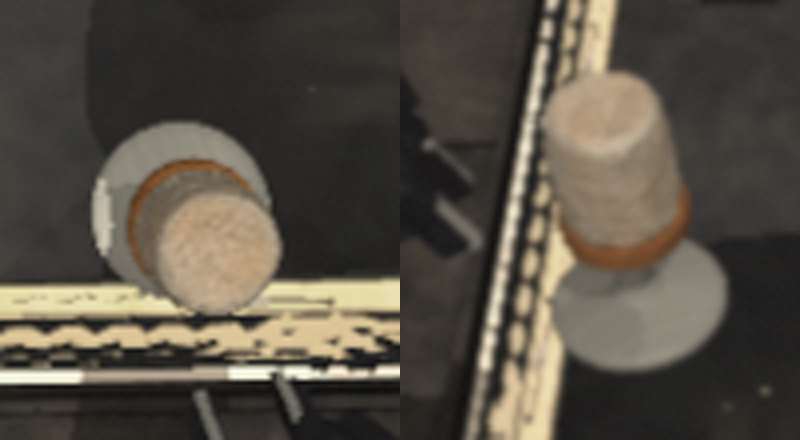

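Top and side now both put the drum within about 1 mm of the foot's axis. I'll draw back upwards and hand in.

Request:
step_arm --steps '[{"xyz":[0,0,-0.4],"turn":[0,0,0],"gripper":-0.3},{"xyz":[0,0,-0.4],"turn":[0,0,0],"gripper":-0.3},{"xyz":[0,0.158,-0.34],"turn":[0,0,0],"gripper":-0.3},{"xyz":[0,0.158,-0.34],"turn":[0,0,0],"gripper":-0.3},{"xyz":[0,0.158,-0.34],"turn":[0,0,0],"gripper":-0.3},{"xyz":[0,0.158,-0.34],"turn":[0,0,0],"gripper":-0.3},{"xyz":[0,0.158,-0.34],"turn":[0,0,0],"gripper":-0.3},{"xyz":[0,0,0],"turn":[0,0,0],"gripper":-0.3},{"xyz":[0,0,0],"turn":[0,0,0],"gripper":-0.3}]'

```text
time_s: 12.58
position: [0.3683, 0.1443, 0.2056]
tool_rot: [[-0.242, 0.879, 0.411], [0.97, 0.219, 0.102], [-0.0, 0.424, -0.906]]
ft_force: [-0.1, -0.1, -0.0]
grip_width: 0.0298
```

```bash
python3 - <<'E'
from h import *
p,d,i=grab('side'); report('side',p,d,i); foot('side',p,d,i)
s=env.observe();print(s['time_s'],s['position'],s['ft_force'])
print(order.close_job())
E
```

```text
side wood [0.4615 0.1705] 45
side drum wall [0.4622 0.1681] [0.4625 0.1657 0.029 ] 519
side drum top [0.4642 0.1627] [0.4625 0.1622 0.0277]
side foot [0.463  0.1667] 87 [0.00521144 0.01265004]
12.6333 [0.367872   0.14430107 0.20490934] [ 0.18092273  0.73459739 -0.00660042]
the job is handed in; nothing more can be done
None
```

The cheese now stands upright in the middle of the pedestal top, and the job is handed in at 12.6 s. I moved it about 20 mm with light, low pushes of two slightly tilted fingertips, about 13 mm above the wood. The force readings, taken at the end of each move, stayed below about 3 N.

- **Centring:** With the arm drawn back, the top view put the drum within about 0.5 mm of the foot's axis. The side view's wall fit put it within about 1 mm.
- **Pedestal:** It shifted by less than 1 mm by the foot fits.
- **Checks that disagreed:** The side view's drum-top outline read about 4–5 mm off in y. It showed the same kind of offset before any push, so I took it as a bias of that fit. Fits to the wood's edge became unreliable once the cheese hid most of it: the wrist view was about 5 mm out in x, and the last side view about 4 mm out in y. I relied on the foot instead.
- **Not re-measured:** I did not measure the jar, spare drum or price stand again at the end. The arm never came near them.

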